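Let the propped glass lid of a display case down on a finger

ROBOT

A 6-joint arm with a two-finger parallel gripper is mounted at the origin on the work surface. World frame = base frame: x ahead of the robot, y to its left, z up, the work surface at z = 0. Lengths are in m, angles in rad, forces in N, time in s.
With the tool pointing down it reaches from about 0.35 to 0.8 m from the base axis. Payload 7.3 kg.
Tool frame: the origin (TCP) lies between the finger pads; the fingertips stand 25 mm ahead of it and the grasp point (between the pads) lies 6 mm ahead of it (r.tip_extent is the distance from the TCP to the fingertips, in m); z points along the fingers, y is the line along which they close (so a half turn about z gives the same grasp; the last joint's range is limited). The gripper opens to 85 mm and grips with 20 to 120 N. Pads are 22 mm wide; open, the fingers measure 114 mm over their backs; the gripper's body (76 mm by 85 mm) begins 54 mm behind the grasp point. The pads swing forward as they close: fully open they stand 13 mm farther back than shut.
Start: joints at [-1.352, 0.342, 1.524, -0, 1.275, -0.146], TCP at [0.187, -0.49, 0.256] pointing down, gripper open.
Joint ranges: [-2.53, 2.53], [-0.77, 2.02], [0.04, 2.7], [-1, 4.14], [0.28, 2.66], [-3.11, 3.11]. Speed limits (rad/s): [2.57, 2.57, 3.14, 3.14, 3.14, 3.14].

INTERFACE

Orientations are given as a unit quaternion [x, y, z, w].
In Python, from workcell import r, command_gripper, optics gives the robot as it stands. The module is installed in compiled form; this text tells all that it offers. Calls block until the motion is done:
- r.reach(position, orientation): joint-space move of the TCP to a pose.
- r.move_straight(position, orientation=None, speed=0.15, max_force=None): straight line of the TCP; orientation=None keeps the orientation; speed is the mean speed in m/s. With max_force (N) it stops when the force on the tool has changed by that much, and returns True; else False.
- r.movej(angles): joint-space move.
- command_gripper(opening, force=None): finger opening in m; force is the grip in N (None keeps the last); returns when the fingers have stopped.
- r.hold(seconds).
- r.solve_ik(position, orientation): joint angles nearest the present ones, or None.
- r.read_state(): the state.
- optics.get_image(name): name is "scene" or "top" or "wrist"; returns (picture, depth): 420x560x3 uint8, red, green, blue; 420x560 float32, m along the optical axis (not along the pixel's ray), 0 where there is no reading.
- optics.camera_model(name): a dict with "K" (3x3 intrinsics, pixels), "k1" (the pictures are not rectified: a ray, as slopes to the right and down, at radius r is drawn at 1 + k1 r^2 times it, then the intrinsics apply), "R" (3x3) and "t" (3): a world point X has camera coordinates R X + t; the wrist camera has in their place "tool_from_camera" (4x4, takes a point from camera to tool coordinates, whose origin is the TCP and whose axes are the flange's). Camera axes: x right, y down, z forward; pixel columns grow to the right and rows downward; lengths in m; the calibration is good to about 2 mm. A picture is of the moment at which its call begins: read the wrist's pose just before it. camera_model takes no time and is no camera call.
A pose or a line that the arm cannot do raises r.PlanningError and nothing moves.
- r.finish_job(): hands the job in; it is judged then, once.
The state is a dict: "time_s": time; "joint_positions": joint angles; "dq": joint speeds; "tau": joint torques, N m; "eef_pos": TCP position; "eef_rot": TCP orientation; "contact_force": force on the tool from outside, world axes, zero at the start; "torque": the same for the moment, N m; "grip_width": finger opening in m; "grip_force": force on a finger pad.
Only numpy, scipy, OpenCV 4.12 (cv2) and the standard library are available. Lean on these libraries where they do the work, as an engineer would, in place of code of your own. Each camera call takes 0.05 s, during which the arm holds its last target. There are 200 camera calls.

TASK

The glass lid of the jewellery display case stands propped open on its brass rod. With a finger waiting a centimetre or so under the lid's front edge, not bearing on it, push the rod over sideways towards the middle of the case so that it folds down and the lid drops that little way onto the finger; catch it there, lower the lid on the finger until it is fully shut, without a bang, and take the hand away. Do not lift the lid any higher than it stands, and leave the jewellery and the other things on the table as they are.

Things in the scene. Friction and masses are not known exactly. Their poses are not given: they have to be found in the camera images.
- case: Wooden case, fixed, 220 mm deep (its x) by 340 wide (y) by 110 tall, walls 10; origin: centre of the underside, x from its front to its back (hinge side), y to its left, z up. The front faces the robot (yaw within 0.25 rad). Inside, along the front wall, a 45 mm wide bay for the rod, then a slat (top at z = 76 mm), then the blue floor with jewellery (z = 36 mm).
- lid (a joint): Angle of the lid, rad: 0 shut, lying on the rim; about 0.60 at the start, resting on the rod; free up to 1.75. No brake: unsupported it falls shut at once. Dark wooden frame 12 mm thick round a glass pane, 0.5 to 0.75 kg, 360 mm wide (y), 245 mm from hinge to front edge. Hinge line: along the case's y at case x = +110 mm, z = 110 mm, level with the lid's underside.
- lid_lip (a point): Middle (along y) of the lid's lower front edge, 245 mm from the hinge line; moves with the lid. Shut, this edge is at case x = -135 mm, z = 110 mm, an overhang of 25 mm in front of the front wall, with nothing below it down to the table, where a finger can stay under the lid to the end.
- prop (a joint): Angle of the prop rod, rad: 0 up, under the lid, leaning 0.07 rad to the case's right against a stop; grows as its top swings to the case's left (+y); 1.62 folded flat in the bay. Under the lid's weight it stays up; a sideways push of a few newtons near its top moves it, and at 0.3 to 0.5 rad it gives way and falls flat by itself, and the lid drops.
- prop_top (a point): Centre of the 12 mm black rubber ball on the rod's top, on which the lid's front rail rests. Brass rod, 8 mm thick, straight, 145 mm from pivot to this point; pivot at case x = -75 mm, y = -100 mm, z = 85 mm, turning about the case's x axis. At the start the rod stands 17 mm behind the lid's front edge, 70 mm in from the lid's right side.
- brooch: terracotta-coloured disc brooch, 60 mm wide, 14 mm tall, loose on the floor of the case, behind the slat; origin at the centre of its underside; to be left alone
- bangle: brass bangle, 72 mm wide, 14 mm tall, lying loose on the floor of the case, behind the slat; origin at the centre of its underside; to be left alone
- bead_jar: amber glass bead jar with steel cap, 64 mm wide, 85 mm tall, loose, stands beside the case; origin at the centre of its underside; to be left alone
- red_spool: red thread spool, 48 mm wide, 65 mm tall, loose, stands beside the case; origin at the centre of its underside; to be left alone
- ochre_spool: yellow thread spool, 53 mm wide, 72 mm tall, loose; origin at the centre of its underside; to be left alone
- pencil_pot: dark metal pot of pencils, 76 mm wide, 150 mm tall, loose; origin at the centre of its underside; to be left alone
- tape_measure: round black tape measure, 54 mm wide, 18 mm tall, lying loose; origin at the centre of its underside; to be left alone

How it is judged:
By the outcome, as a careful person would: the job done as asked, in the order asked, and still so for the second after the job is handed in, with the robot touching nothing.
It also fails if it takes over 48 s, if anything falls off the work surface, if the arm or the gripper's body presses on something with over 40 N, if the wrist force passes 120 N, or if a joint passes its speed limit or range.

## Working session

There is one attempt and no reset: what is moved stays moved. The work goes in short steps, each a Python script; the robot and the scene stay as the last script left them, time stands still between calls to the robot, and variables do not carry over. Pictures are saved under pics/ and viewed, at most 10 in all, crops included, and the job is handed in when it is done.

```bash
mkdir -p pics; python3 - <<'E'
from workcell import r, optics
import cv2, numpy as np
for n in ("scene","top"):
    im,d=optics.get_image(n); cv2.imwrite(f"pics/{n}0.png",im[:,:,::-1]); np.savez(f"{n}0.npz",im=im,d=d)
    m=optics.camera_model(n); print(n,m, (d>0).mean())
s=r.read_state(); print(s["time_s"],s["eef_pos"],s["eef_rot"],s["grip_width"],r.tip_extent)
E
```

```text
scene {'K': array([[495.89370259,   0.        , 282.85143035],
       [  0.        , 495.89370259, 207.39084731],
       [  0.        ,   0.        ,   1.        ]]), 'k1': -0.041344103964336715, 'R': array([[-0.02614656,  0.99964921, -0.00422173],
       [ 0.94267904,  0.0232506 , -0.33288982],
       [-0.33267488, -0.01268366, -0.94295628]]), 't': array([ 0.02590804, -0.45670214,  2.10923519])} 0.9960926870748299
top {'K': array([[379.04894844,   0.        , 275.1769885 ],
       [  0.        , 379.04894844, 208.63167671],
       [  0.        ,   0.        ,   1.        ]]), 'k1': 0.016183928402678273, 'R': array([[ 0.01741239, -0.99984645,  0.00196933],
       [-0.9847991 , -0.01749072, -0.17281435],
       [ 0.17282226,  0.00106971, -0.98495245]]), 't': array([-0.01159344,  0.5762753 ,  1.16934929])} 0.9957568027210885
0.1 [ 0.1872481  -0.49014197  0.25571174] [ 9.83411324e-01  1.81388257e-01 -2.19511091e-05 -6.83196427e-04] 0.085340979328911 0.025
```

View pics/scene0.png

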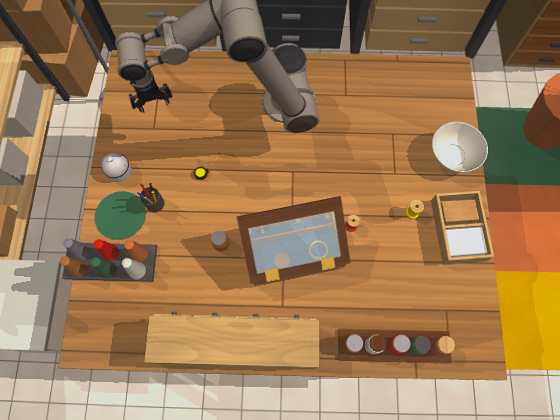

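View pics/top0.png

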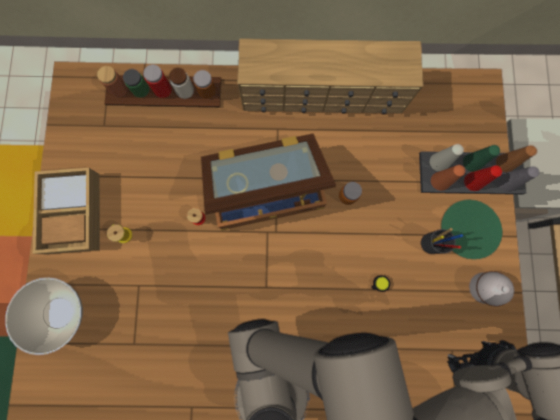

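The scene view shows the case near (295,240) with the lid frame dark brown. The bead jar is at (220,240) and the red spool at (352,223). In the top view the lid is at (267,175), with the rod bay visible below its front edge at (270,207). Next I'll segment the frame and fit a plane and rectangle in both views.

```bash
cat > h.py <<'E'
import numpy as np, cv2
from workcell import r, command_gripper, optics
def rays(m,uv):
    D=np.array([m["k1"],0,0,0,0.]) if True else 0
    return cv2.undistortPoints(np.asarray(uv,float).reshape(-1,1,2),m["K"],D).reshape(-1,2)
def deproj(m,uv,z):
    s=rays(m,uv); c=np.c_[s,np.ones(len(s))]*np.asarray(z)[:,None]
    return (c-m["t"])@m["R"]
def proj(m,X):
    return cv2.projectPoints(np.asarray(X,float),cv2.Rodrigues(m["R"])[0],m["t"],m["K"],np.array([m["k1"],0,0,0,0.]))[0].reshape(-1,2)
E
python3 - <<'E'
from h import *
for n,box in (("top",(190,125,345,215)),("scene",(230,190,360,290))):
    f=np.load(n+"0.npz"); im,d=f["im"],f["d"]; m=optics.camera_model(n)
    x0,y0,x1,y1=box
    hsv=cv2.cvtColor(im,cv2.COLOR_RGB2HSV)
    mask=np.zeros(d.shape,np.uint8); mask[y0:y1,x0:x1]=((hsv[...,2]<110)&((hsv[...,0]<15)|(hsv[...,0]>170)))[y0:y1,x0:x1]*255
    k,l,s,_=cv2.connectedComponentsWithStats(mask); b=1+np.argmax(s[1:,4]); mk=(l==b)
    v,u=np.nonzero(mk&(d>0)); P=deproj(m,np.c_[u,v],d[v,u])
    P=P[P[:,2]>.1]
    rng=np.random.default_rng(0);best=None
    for _ in range(500):
        a=P[rng.choice(len(P),3,0)]; nn=np.cross(a[1]-a[0],a[2]-a[0]); L=np.linalg.norm(nn)
        if L<1e-5: continue
        nn/=L; i=abs((P-a[0])@nn)<.003
        if best is None or i.sum()>best.sum(): best=i
    Q=P[best]; c=Q.mean(0); nn=np.linalg.svd(Q-c)[2][2]; nn*=np.sign(nn[2])
    tilt=np.arccos(nn[2]); hy=np.cross(nn,[0,0,1.]);hy/=np.linalg.norm(hy); hy*=np.sign(hy[1]); hx=np.cross(hy,nn)
    rect=cv2.minAreaRect(np.c_[(Q-c)@hx,(Q-c)@hy].astype(np.float32))
    cor=c+cv2.boxPoints(rect)@np.c_[hx,hy].T
    print(n,len(P),len(Q),"tilt",tilt,"yaw",np.arctan2(-hy[0],hy[1]),rect[1:],"\n",cor.round(4))
    cr=im[y0-10:y1+25,x0-20:x1+20,::-1].copy(); cv2.imwrite(f"pics/crop_{n}.png",cv2.resize(cr,None,fx=4,fy=4,interpolation=cv2.INTER_CUBIC))
E
```

```text
top 3104 2478 tilt 0.5974694022863576 yaw 0.2322966187117758 ((0.3603461980819702, 0.24828164279460907), 89.95829772949219) 
 [[ 0.6096 -0.1643  0.2586]
 [ 0.8094 -0.1172  0.1189]
 [ 0.7266  0.2335  0.1188]
 [ 0.5268  0.1864  0.2584]]
scene 2674 1495 tilt 0.5956632407200525 yaw 0.22629408802075565 ((0.24847358465194702, 0.3566834330558777), 0.4362023174762726) 
 [[ 0.53    0.1818  0.2609]
 [ 0.6122 -0.1652  0.2594]
 [ 0.8122 -0.1172  0.12  ]
 [ 0.73    0.2298  0.1215]]
```

View pics/crop_top.png

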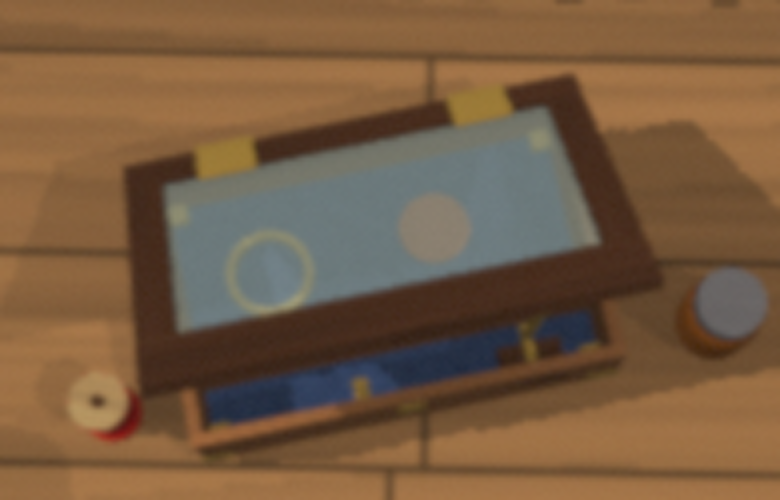

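The crop shows the rod's ball at about (528,325), just under the front rail and right of centre. The lid fit from the two views agrees to within 3 mm: yaw about 0.23, tilt about 0.597, hinge z about 0.110. I'll check the predicted points against the image and test IK for a finger pointing forward and down under the lid.

```bash
cat >> h.py <<'E'
from scipy.spatial.transform import Rotation as Rn
PSI=.2305; EX=np.array([np.cos(PSI),np.sin(PSI),0]); EY=np.array([-np.sin(PSI),np.cos(PSI),0]); EZ=np.array([0,0,1.])
C0=np.array([.656,.0304,0])
def W(x,y,z): return C0+x*EX+y*EY+z*EZ
def edge(th): return .110-.245*np.cos(th), .110+.245*np.sin(th)   # case x,z of lip
SGN=1; HALF=.011
def fpose(th,y,gap,s,phi,tip=None):
    """finger top line passes gap below lip(th) (perp. to finger), tip s beyond lip along finger"""
    tip=r.tip_extent if tip is None else tip
    ex,ez=edge(th); d=np.array([np.cos(phi),-np.sin(phi)]); n=np.array([np.sin(phi),np.cos(phi)])
    p=np.array([ex,ez])-n*(gap+HALF)+d*(s-tip)
    z=d[0]*EX+d[1]*EZ; yy=SGN*EY; x=np.cross(yy,z)
    return W(p[0],y,p[1]), Rn.from_matrix(np.c_[x,yy,z]).as_quat()
E
python3 - <<'E'
import h; from h import *
mt=optics.camera_model("top"); ms=optics.camera_model("scene")
pts=[W(-.075,-.110,.2297),W(-.075,-.1,.085),W(-.11,-.17,.11),W(-.11,.17,.11),W(-.0925,0,.2477)]
print(proj(mt,pts).round(1).tolist()); print(((proj(mt,pts)-[170,115])*4).round().tolist()); 
command_gripper(0.0); s=r.read_state(); print(s["grip_width"],r.tip_extent,s["time_s"])
for sg in (1,-1):
    h.SGN=sg
    for a in [(.597,-.143,.012,-.06,.6),(.597,-.143,.012,.028,.6),(.59,-.04,.015,.028,.6),(.3,-.04,0,.024,.4),(0,-.04,0,.018,.2),(0,-.04,0.02,-.08,.2),(.597,-.143,.012,.028,.3)]:
        p,q=fpose(*a); j=r.solve_ik(p,q); print(sg,a,p.round(3),None if j is None else np.round(j,2))
E
```

```text
[[308.9, 186.7], [301.7, 197.9], [327.1, 202.5], [218.0, 225.8], [271.3, 199.7]]
[[556.0, 287.0], [527.0, 332.0], [628.0, 350.0], [192.0, 443.0], [405.0, 339.0]]
-0.00029212520142557876 0.025 0.8667
1 (0.597, -0.143, 0.012, -0.06, 0.6) [ 0.518 -0.149  0.277] [-0.84  0.17  2.11  1.34  0.84  2.68]
1 (0.597, -0.143, 0.012, 0.028, 0.6) [ 0.588 -0.132  0.227] [-0.67  0.34  2.05  1.55  0.71  2.54]
1 (0.59, -0.04, 0.015, 0.028, 0.6) [ 0.562 -0.033  0.223] [-0.48  0.26  2.2   1.81  0.59  2.4 ]
1 (0.3, -0.04, 0, 0.024, 0.4) [ 0.539 -0.038  0.173] [-0.6   0.51  2.4   2.22  1.02  1.77]
1 (0, -0.04, 0, 0.018, 0.2) [ 0.525 -0.041  0.101] [-0.69  0.98  2.47  2.25  1.56  1.33]
1 (0, -0.04, 0.02, -0.08, 0.2) [ 0.428 -0.064  0.1  ] [-1.1   1.19  2.67  1.89  1.58  0.88]
1 (0.597, -0.143, 0.012, 0.028, 0.3) [ 0.595 -0.131  0.225] [-0.74  0.49  2.17  1.98  1.04  2.03]
-1 (0.597, -0.143, 0.012, -0.06, 0.6) [ 0.518 -0.149  0.277] [-0.84  0.17  2.11  1.34  0.84 -0.46]
-1 (0.597, -0.143, 0.012, 0.028, 0.6) [ 0.588 -0.132  0.227] [-0.67  0.34  2.05  1.55  0.71 -0.6 ]
-1 (0.59, -0.04, 0.015, 0.028, 0.6) [ 0.562 -0.033  0.223] [-0.48  0.26  2.2   1.81  0.59 -0.75]
-1 (0.3, -0.04, 0, 0.024, 0.4) [ 0.539 -0.038  0.173] [-0.6   0.51  2.4   2.22  1.02 -1.37]
-1 (0, -0.04, 0, 0.018, 0.2) [ 0.525 -0.041  0.101] [-0.69  0.98  2.47  2.25  1.56 -1.81]
-1 (0, -0.04, 0.02, -0.08, 0.2) [ 0.428 -0.064  0.1  ] [-1.1   1.19  2.67  1.89  1.58 -2.26]
-1 (0.597, -0.143, 0.012, 0.028, 0.3) [ 0.595 -0.131  0.225] [-0.74  0.49  2.17  1.98  1.04 -1.12]
```

```bash
python3 - <<'E'
import h; from h import *
m=optics.camera_model("top"); f=np.load("top0.npz")
for n,u,v in (("jar",351,192),("pot",440,241),("tape",382,284),("red",197,215)):
    z=f["d"][v,u]; P=deproj(m,[[u,v]],[z])[0]; D=P-C0; print(n,P.round(3),"case",(D@EX).round(3),(D@EY).round(3))
h.SGN=-1
for phi in (.6,.75,.9):
    for a in [(.597,-.143,.012,-.06),(.597,-.143,.012,.028),(.59,-.04,.015,.028),(.3,-.04,0,.024),(0,-.04,0,.018),(0,-.04,0.02,-.08)]:
        p,q=fpose(*a,phi); j=r.solve_ik(p,q); print(phi,a,None if j is None else np.round(j,2))
E
```

```text
jar [ 0.628 -0.24   0.083] case -0.089 -0.257
pot [ 0.482 -0.526  0.047] case -0.296 -0.502
tape [ 0.344 -0.346  0.018] case -0.39 -0.295
red [0.549 0.246 0.065] case -0.055 0.234
0.6 (0.597, -0.143, 0.012, -0.06) [-0.84  0.17  2.11  1.34  0.84 -0.46]
0.6 (0.597, -0.143, 0.012, 0.028) [-0.67  0.34  2.05  1.55  0.71 -0.6 ]
0.6 (0.59, -0.04, 0.015, 0.028) [-0.48  0.26  2.2   1.81  0.59 -0.75]
0.6 (0.3, -0.04, 0, 0.024) [-0.54  0.36  2.31  2.02  0.69 -1.05]
0.6 (0, -0.04, 0, 0.018) [-0.57  0.57  2.39  2.23  0.85 -1.39]
0.6 (0, -0.04, 0.02, -0.08) [-0.87  0.4   2.56  1.93  0.9  -1.37]
0.75 (0.597, -0.143, 0.012, -0.06) [-0.76  0.13  1.99  1.03  0.8  -0.09]
0.75 (0.597, -0.143, 0.012, 0.028) [-0.63  0.31  1.96  1.2   0.64 -0.22]
0.75 (0.59, -0.04, 0.015, 0.028) [-0.44  0.22  2.11  1.35  0.48 -0.25]
0.75 (0.3, -0.04, 0, 0.024) [-0.48  0.3   2.22  1.67  0.5  -0.65]
0.75 (0, -0.04, 0, 0.018) [-0.51  0.47  2.31  2.06  0.59 -1.13]
0.75 (0, -0.04, 0.02, -0.08) [-0.74  0.23  2.44  1.67  0.65 -0.91]
0.9 (0.597, -0.143, 0.012, -0.06) [-0.68  0.13  1.86  0.72  0.83  0.25]
0.9 (0.597, -0.143, 0.012, 0.028) [-0.58  0.3   1.86  0.83  0.66  0.17]
0.9 (0.59, -0.04, 0.015, 0.028) [-0.39  0.21  2.    0.84  0.51  0.29]
0.9 (0.3, -0.04, 0, 0.024) [-0.43  0.27  2.12  1.13  0.43 -0.07]
0.9 (0, -0.04, 0, 0.018) [-0.45  0.41  2.22  1.65  0.4  -0.66]
0.9 (0, -0.04, 0.02, -0.08) [-0.62  0.15  2.31  1.21  0.52 -0.32]
```

```bash
sed -i 's/^SGN=1/SGN=-1/' h.py; python3 - <<'E'
from h import *
r.reach(*fpose(.597,-.145,.012,-.06,.6)); 
im,d=optics.get_image("scene"); im2,_=optics.get_image("top")
a=cv2.resize(im[130:300,180:400,::-1],(800,600)); cv2.imwrite("pics/pre_s.png",a)
b=cv2.resize(im2[110:290,160:400,::-1],(800,600)); cv2.imwrite("pics/pre_t.png",b)
s=r.read_state(); print(s["time_s"],s["eef_pos"],s["contact_force"])
E
```

```text
2.7167 [ 0.51808132 -0.15156887  0.27683264] [-0.35410414  0.3353874   0.70744947]
```

View pics/pre_s.png

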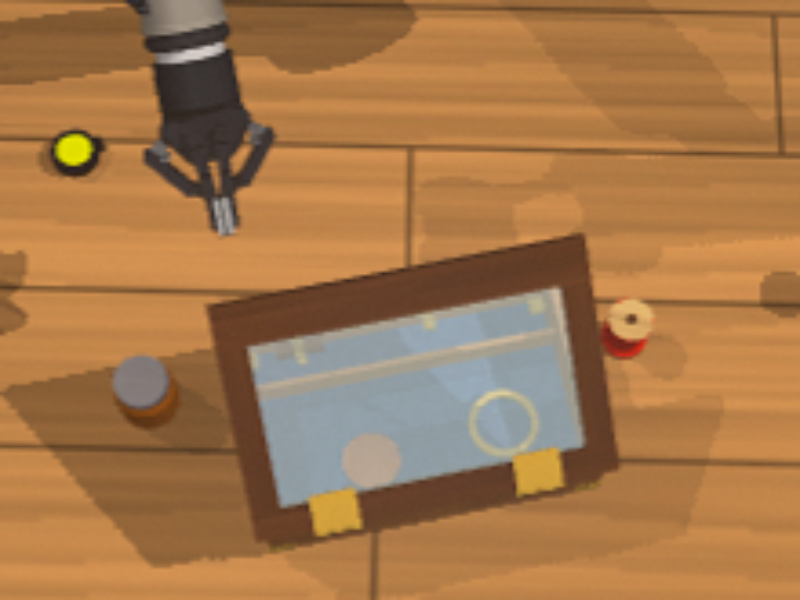

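View pics/pre_t.png

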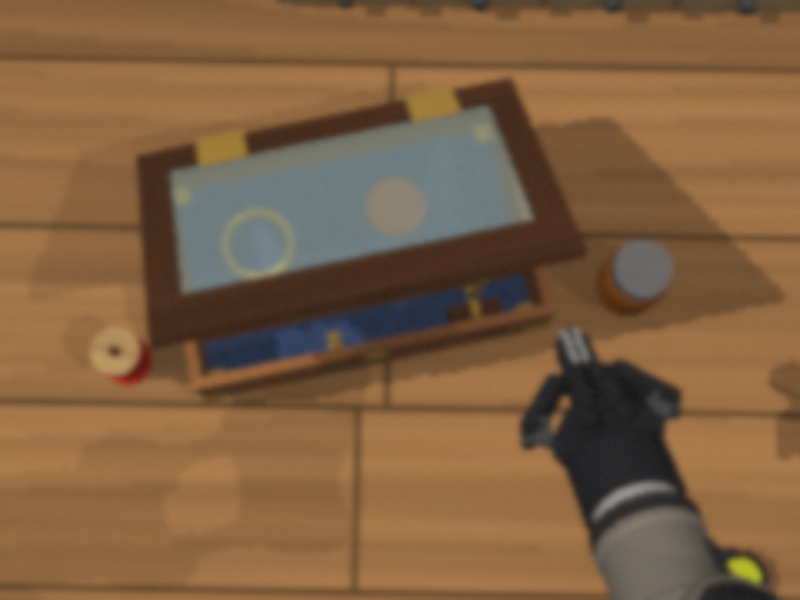

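The hand is in front of the lid's right part, with the fingertips at about (225,230) in the scene crop, clear of everything. Next it moves in under the edge and pushes in small steps, watching the forces.

```bash
cat > push.py <<'E'
from h import *
p,q=fpose(.597,-.145,.012,.028,.6)
print("blocked in:",r.move_straight(p,q,speed=.08,max_force=4))
r.hold(.2); f0=r.read_state()["contact_force"]; print(r.read_state()["time_s"],r.read_state()["eef_pos"]-p)
y=-.145
while y<-.045:
    y+=.004
    a=max(0,np.arctan((y+.1185)/.11)); dz=.145*(1-np.cos(a)); th=.597-dz*np.cos(.597)**2/.185
    p,q=fpose(th,y,.012,.028,.6); hit=r.move_straight(p,q,speed=.04,max_force=15)
    s=r.read_state(); f=s["contact_force"]-f0
    print(round(y,3),round(th,3),"Fx,Fy,Fz case",np.round([f@EX,f@EY,f[2]],1),hit)
    if f[2]<-2 or hit: break
r.hold(.3); s=r.read_state(); f=s["contact_force"]-f0; print(s["time_s"],np.round([f@EX,f@EY,f[2]],1)); np.save("f0.npy",np.r_[f0,y,th])
for n,b in (("top",(110,290,160,400)),("scene",(130,310,190,430))):
    im,d=optics.get_image(n); cv2.imwrite(f"pics/push_{n}.png",cv2.resize(im[b[0]:b[1],b[2]:b[3],::-1],(800,600))); np.savez(f"push_{n}.npz",im=im,d=d)
E
python3 push.py
```

```text
blocked in: False
4.1667 [-0.0001178  -0.00023772  0.00031661]
-0.141 0.597 Fx,Fy,Fz case [ 0.4  1.1 -0.1] False
-0.137 0.597 Fx,Fy,Fz case [0.2 1.  1.1] False
-0.133 0.597 Fx,Fy,Fz case [ 0.2  1.4 -0.4] False
-0.129 0.597 Fx,Fy,Fz case [0.2 0.5 1. ] False
-0.125 0.597 Fx,Fy,Fz case [ 0.4  0.3 -0.5] False
-0.121 0.597 Fx,Fy,Fz case [0.3 0.8 0.3] False
-0.117 0.597 Fx,Fy,Fz case [0.2 1.1 0.5] False
-0.113 0.596 Fx,Fy,Fz case [-0.6  0.5  0.3] False
-0.109 0.595 Fx,Fy,Fz case [ 0.2  0.5 -0.1] False
-0.105 0.593 Fx,Fy,Fz case [-0.6 -0.2  0.5] False
-0.101 0.59 Fx,Fy,Fz case [-0.5  0.9  1.4] False
-0.097 0.587 Fx,Fy,Fz case [-0.9  0.4  0.6] False
-0.093 0.583 Fx,Fy,Fz case [-0.7  1.4  0.7] False
-0.089 0.579 Fx,Fy,Fz case [-0.4  0.6  0.2] False
-0.085 0.574 Fx,Fy,Fz case [0.6 0.2 1.3] False
-0.081 0.568 Fx,Fy,Fz case [ 0.8 -0.3  0.6] False
-0.077 0.562 Fx,Fy,Fz case [ 0.5 -0.  -0. ] False
-0.073 0.556 Fx,Fy,Fz case [-0.5  0.8 -0.1] False
-0.069 0.55 Fx,Fy,Fz case [ 0.3  0.7 -0.3] False
-0.065 0.543 Fx,Fy,Fz case [-0.7  2.1 -0.3] False
-0.061 0.536 Fx,Fy,Fz case [0.1 1.3 0.8] False
-0.057 0.529 Fx,Fy,Fz case [0.8 1.1 0.8] False
-0.053 0.522 Fx,Fy,Fz case [0.3 0.8 0.6] False
-0.049 0.514 Fx,Fy,Fz case [0.5 0.7 0.3] False
-0.045 0.507 Fx,Fy,Fz case [-0.5  1.1  0.9] False
10.8083 [-0.3  0.1  0.2]
```

View pics/push_top.png

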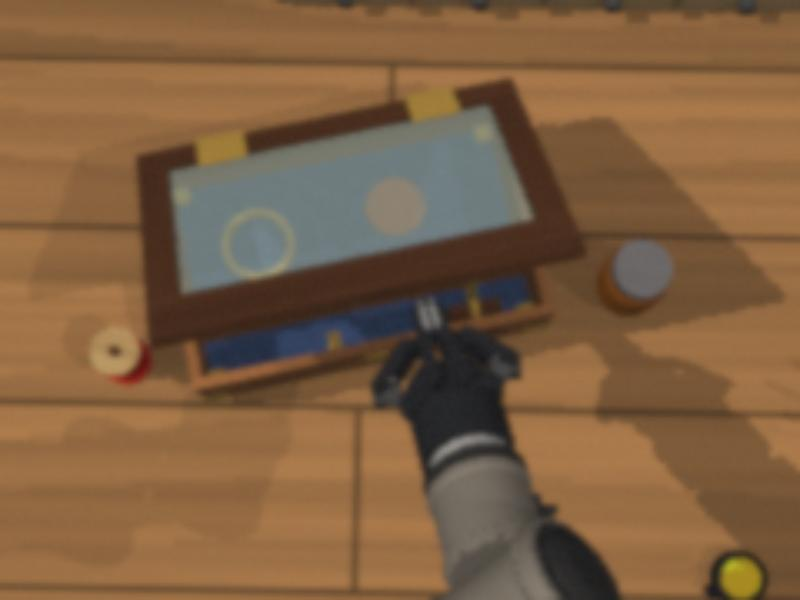

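View pics/push_scene.png

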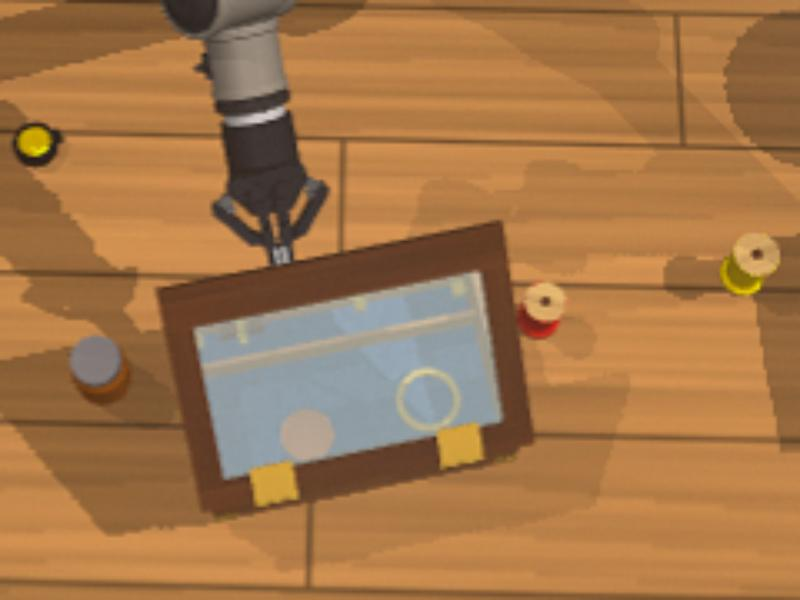

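The rod still stands: the finger passed in front of it, because I left out the offset of the finger's depth perpendicular to the lid, which cost about 13 mm of reach. I'll back out, return to the right side, reach in 22 mm further and push again.

```bash
python3 - <<'E'
from h import *
r.move_straight(*fpose(.507,-.045,.012,-.04,.6),speed=.15)
r.move_straight(*fpose(.59,-.148,.012,-.04,.6),speed=.15)
E
sed -e 's/-\.145/-.148/g; s/\.012,\.028,\.6/.012,.050,.6/g; s/speed=\.04/speed=.05/' push.py > push2.py; python3 push2.py
```

```text
blocked in: False
13.8333 [-0.00011172 -0.00022142  0.00031942]
-0.144 0.597 Fx,Fy,Fz case [ 0.5  0.1 -0.6] False
-0.14 0.597 Fx,Fy,Fz case [ 0.3 -0.2  0.5] False
-0.136 0.597 Fx,Fy,Fz case [ 0.8 -0.9 -0.4] False
-0.132 0.597 Fx,Fy,Fz case [0.7 0.  0.3] False
-0.128 0.597 Fx,Fy,Fz case [ 0.8 -0.4 -0.3] False
-0.124 0.597 Fx,Fy,Fz case [ 1.4 -0.7  0. ] False
-0.12 0.597 Fx,Fy,Fz case [0.8 0.3 0.4] False
-0.116 0.597 Fx,Fy,Fz case [-0.2 -0.3  0.1] False
-0.112 0.596 Fx,Fy,Fz case [-0.2  0.2 -1.2] False
-0.108 0.595 Fx,Fy,Fz case [ 0.5 -0.8 -0.6] False
-0.104 0.592 Fx,Fy,Fz case [ 1.1 -0.8 -1. ] False
-0.1 0.59 Fx,Fy,Fz case [-0.2 -0.5 -1.5] False
-0.096 0.586 Fx,Fy,Fz case [-0.5 -0.7  0.4] False
-0.092 0.582 Fx,Fy,Fz case [ 0.3 -0.4  0.1] False
-0.088 0.578 Fx,Fy,Fz case [-0.7 -0.1  0.2] False
-0.084 0.572 Fx,Fy,Fz case [ 0.3 -0.4 -0.7] False
-0.08 0.567 Fx,Fy,Fz case [ 0.2 -0.6 -0.2] False
-0.076 0.561 Fx,Fy,Fz case [ 1.3 -0.2 -0.2] False
-0.072 0.555 Fx,Fy,Fz case [-0.1  0.7 -0.9] False
-0.068 0.548 Fx,Fy,Fz case [ 0.6 -0.4 -0.7] False
-0.064 0.541 Fx,Fy,Fz case [-0.2 -0.8  0.8] False
-0.06 0.534 Fx,Fy,Fz case [ 0.4 -0.5 -0.2] False
-0.056 0.527 Fx,Fy,Fz case [ 0.5 -0.2 -0.5] False
-0.052 0.52 Fx,Fy,Fz case [-1.6  0.5 -2.5] False
20.1333 [-1.3  0.7 -2.8]
```

View pics/push_top.png

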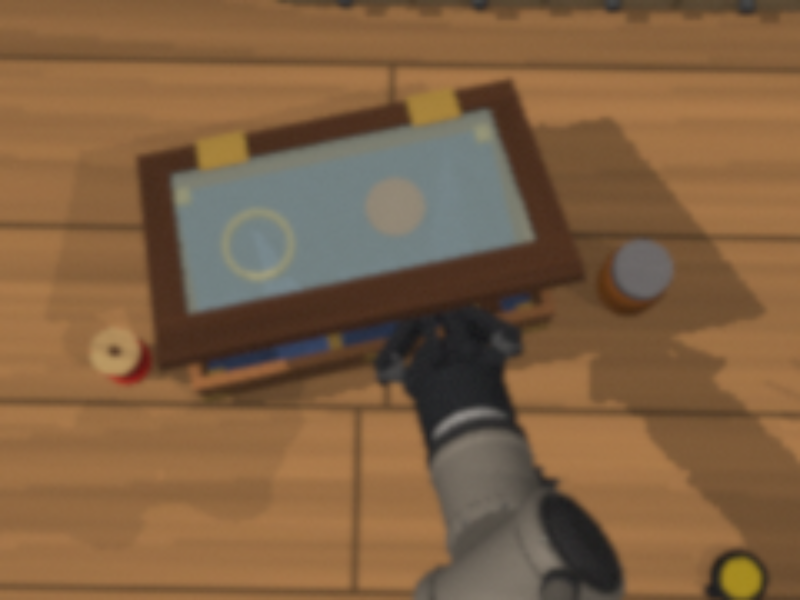

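```bash
python3 - <<'E'
from h import *
f=np.load("push_top.npz"); g=np.load("top0.npz"); m=optics.camera_model("top")
# lid tilt now: depth on frame pixels, height vs case x
hsv=cv2.cvtColor(f["im"],cv2.COLOR_RGB2HSV); mk=np.zeros(f["d"].shape,bool)
mk[125:215,190:345]=((hsv[...,2]<110)&((hsv[...,0]<15)|(hsv[...,0]>170)))[125:215,190:345]
v,u=np.nonzero(mk); P=deproj(m,np.c_[u,v],f["d"][v,u]); D=P-C0; x=D@EX; y=D@EY; z=P[:,2]
for lo,hi in ((.12,.175),(-.175,-.12)):
    i=(y>lo)&(y<hi)&(z>.115)&(x>-.12); A=np.polyfit(x[i],z[i],1); 
    for _ in range(3):
        e=abs(np.polyval(A,x)-z)<.005; A=np.polyfit(x[i&e],z[i&e],1)
    print("tilt",-np.arctan(A[0]),(i&e).sum())
E
```

```text
tilt 0.481531109994171 647
tilt 0.47953349758557345 739
```

The rod has folded and the lid rests on the finger, with both side rails fitting a tilt of about 0.48 rad and Fz at −2.8 N. Now I'll lower it.

```bash
python3 - <<'E'
from h import *
f0=np.load("f0.npy")[:3]; y=-.052
for th,v in ((.40,.05),(.3,.06),(.2,.06),(.12,.05),(.06,.04),(.03,.025),(.01,.015),(-.01,.01),(-.03,.01),(-.05,.012)):
    s=.018+.032*max(th,0)/.475
    hit=r.move_straight(*fpose(th,y,0,s,.6),speed=v,max_force=20)
    f=r.read_state()["contact_force"]-f0; print(th,np.round([f@EX,f@EY,f[2]],1),hit,r.read_state()["time_s"])
    if hit: break
im,d=optics.get_image("top"); np.savez("low_top.npz",im=im,d=d)
cv2.imwrite("pics/low_top.png",cv2.resize(im[110:290,160:400,::-1],(800,600)))
E
```

```text
0.4 [-2.4 -0.9 -2.6] False 20.725
0.3 [-6.6 -0.7 -1.6] False 21.2667
0.2 [-2.7 -1.3 -3.6] False 21.8
0.12 [-1.4 -0.7 -1.8] False 22.3083
0.06 [-1.2  0.5 -2.8] False 22.7917
0.03 [-0.8 -1.  -3.2] False 23.2
0.01 [ 1.  -0.5 -3.4] False 23.6333
-0.01 [ 0.8 -0.1 -0.7] False 24.2417
-0.03 [ 0.1  0.4 -0.6] False 24.8833
-0.05 [ 0.4  0.1 -0.2] False 25.4417
```

View pics/low_top.png

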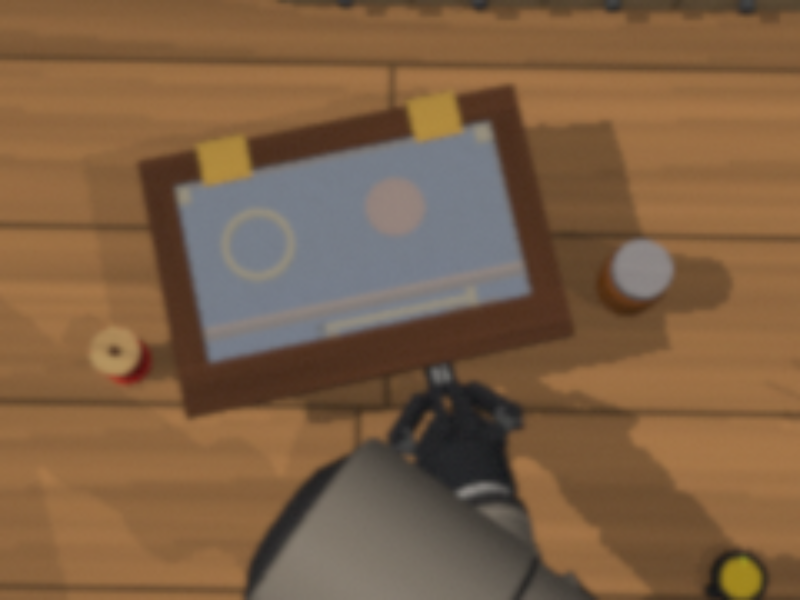

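The lid is shut and the rod lies flat in the bay, from (325,325) to (475,295). The finger is unloaded. I'll withdraw, check the lid and hand the job in.

```bash
python3 - <<'E'
from h import *
p=r.read_state()["eef_pos"]; p=p-.09*EX; r.move_straight(p,speed=.1)
r.move_straight(p+.1*EZ,speed=.15); r.hold(.5)
im,d=optics.get_image("top"); m=optics.camera_model("top")
hsv=cv2.cvtColor(im,cv2.COLOR_RGB2HSV); mk=np.zeros(d.shape,bool)
mk[125:240,190:345]=((hsv[...,2]<110)&((hsv[...,0]<15)|(hsv[...,0]>170)))[125:240,190:345]
v,u=np.nonzero(mk); P=deproj(m,np.c_[u,v],d[v,u]); D=P-C0; i=(P[:,2]>.1)&(P[:,2]<.16)&(abs(D@EY)<.17)&((D@EX)>-.125)&((D@EX)<.1)
print("tilt",-np.arctan(np.polyfit((D@EX)[i],P[i,2],1)),P[i,2].mean(),i.sum(),r.read_state()["time_s"],r.read_state()["eef_pos"])
E
```

```text
tilt [ 0.0005319 -0.12038  ] 0.1209837655813683 2515 27.9083 [ 0.43741842 -0.07430979  0.19244312]
```

```bash
python3 -c "
from workcell import r; print(r.finish_job())"
```

```text
the job is handed in; nothing more can be done
None
```

The lid is fully shut (measured tilt about 0.0005 rad), the rod is folded flat in its bay, the hand is clear, and the job was handed in at about 28 s; my first push missed the rod, so I backed out and pushed again.

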